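# Refit the cap and knob of a cleaned gas cooker, then hold the knob pressed

## Robot

A 6-joint arm with a two-finger parallel gripper is mounted at the origin on a cart in front of the work surface, level with it; the furniture and walls round the work are solid. World frame = base frame: x ahead of the robot, y to its left, z up, the work surface at z = 0. Lengths are in mm, angles in rad, forces in N, time in s.
With the tool pointing down it reaches from about 325 to 900 mm from the base axis. Payload 6.1 kg.
Tool frame: the origin (TCP) lies on the centre line of the jaws, within the pads' length; the fingertips stand 14 mm ahead of it and the grasp point (between the pads) lies 5 mm behind it; z points along the fingers, y is the line along which they close (so a half turn about z gives the same grasp; the last joint's range is limited). The gripper opens to 85 mm and grips with 20 to 120 N. Pads are 22 mm wide; open, the fingers measure 114 mm over their backs; the gripper's body (76 mm by 85 mm) begins 54 mm behind the grasp point. The pads swing forward as they close: fully open they stand 13 mm farther back than shut.
Start: joints at [1.092, 0.22, 1.526, -0, 1.395, -0.126], TCP at [215.952, 586.499, 245.3] pointing down, gripper open.
Joint ranges: [-2.98, 2.98], [-0.91, 2.08], [0.09, 2.57], [-1.24, 4.39], [0.2, 2.65], [-2.68, 2.68]. Speed limits (rad/s): [2.57, 2.57, 3.01, 3.14, 3.14, 3.14].

## Interface

Orientations are given as [roll, pitch, yaw] about the fixed x, y, z axes, in that order (R = Rz(yaw) Ry(pitch) Rx(roll)).
In Python, from workcell import r gives the robot as it stands.
- The arm moves only by the tool jog_arm, never from a script. Its argument "plan" is a list of rows, each a list of 3 entries, a list of its own where there are three numbers: the opening, from -1 (shut) to 1 (fully open), so that 0 is half open, then the shift along the tool's x, y, z in m, then the turn, a rotation vector about the tool's x, y, z in degrees. A call has 1 to 20 rows; each row is the pose to reach, as a shift and turn from the pose commanded when the call began, along the tool's axes at that moment; what a row does not reach only later rows make up. A row lasts 1/12 s, in which the tool goes at most 41.7 mm and 7.16 degrees, less where a joint would pass 70% of its speed; a pose out of reach is approached as far as the arm can. A call with a gripper value outside its range is refused whole. The fingers move at their own pace and stop on an object; the grip force is fixed at half the most. Time passes only in rows, so rows that repeat a pose let the fingers close. It gives the time, the measured TCP pose, the force, the opening and the grip force at its end, in the units of the state.
- r.get_state(): the state, without advancing time (a new reading comes with each control period).
- r.capture(name): name is "scene" or "top"; returns a dict with "img" (420x560x3 uint8, blue, green, red), "depth" (420x560 float32, mm along the optical axis (not along the pixel's ray), 0 where there is no reading), "fx", "fy", "cx", "cy" (pixels), "k1" (the pictures are not rectified: a ray, as slopes to the right and down, at radius r is drawn at 1 + k1 r^2 times it, then the intrinsics apply), "view" (4x4, takes a point from world to camera coordinates). Camera axes: x right, y up, looking along -z (the intrinsics and any distortion apply to the point x, -y, -z); pixel columns grow to the right and rows downward; lengths in mm; the calibration is good to about 2 mm. A picture is of the moment at which its call begins.
- r.close_job(): hands the job in; it is judged then, once.
Trained networks look in the newest picture that a camera, given by its name, has taken for a name from the list of things; names that differ only in an ending like _2 or _b are one class to them, and where a whole thing is asked for, a point or a joint stands for the part that bears it (a point fixed in the world has none). Each returns a list of dicts, best first, with "score" (0 to 1); they miss things now and then, are a little off and sometimes report something else, mostly with a low value. They report only what shows in the picture. A call takes as long as a camera call. They do not tell look-alikes from the thing itself.
- r.boxes_of(camera, thing): "box" ([left, top, right, bottom] in pixels, round what is visible of it).
The state is a dict: "time": time; "qpos": joint angles; "joint_velocities": joint speeds; "tau": joint torques, N m; "tool_pos": TCP position; "tool_rot": TCP orientation; "force": force on the tool from outside, world axes, zero at the start; "ft_torque": the same for the moment, N m; "width": opening from 0.0 (shut) to 1.0 (fully open); "gripper_force": force on a finger pad.
Only numpy, scipy, OpenCV 4.12 (cv2) and the standard library are available. Lean on these libraries where they do the work, as an engineer would, in place of code of your own. Each camera call takes 0.05 s, during which the arm holds its last target. There are 200 camera calls.

## Task

The table-top gas cooker has just been cleaned. Set the burner cap back on its burner so that it lies flat and home and let go of it, then fit the loose knob on the tap stem, turned so that the flat in its socket meets the flat of the stem and pushed right home; last, press the knob fully in against the tap's spring for the spark test and finish while you are still holding it pressed. Leave the other things where they stand.

Things in the scene. Friction and masses are not known exactly. Their poses are not given: they have to be found in the camera images.
- cooker: Stainless table-top gas cooker, fixed: a box 220 (its x) by 270 (its y) by 55 mm high. Origin: centre of its underside on the worktop. Burner 30 mm to +y of the centre; bare tap stem in the free strip at x -15, y -98 mm. Four dark pan-support fingers stand on the burner's diagonals (45 degrees to x and y), 58 to 94 mm off its axis, tops 36 mm above the panel; along x and y it is free
- burner_seat (a point): Centre of the flat top rim of the aluminium burner crown, 69 mm above the worktop (14 above the cooker's panel); axes as the cooker's. The crown is a ring 49 mm across with an open well 34 mm across, 10 deep: the cap's spigot drops into it and the cap's disc rests on the rim. A spark pin and a sensor, 7 mm high at most, stand on the panel 34 mm off the axis on the +x side
- burner_cap: Loose dark enamelled burner cap, 120 g: a disc 54 mm across, lying from 6 to 14 mm above its origin (the outermost edge from 6 to 11 mm), with a spigot 30 mm across below it, 6 mm long. Origin: centre of the spigot's underside; z up. It lies the right way up on the cork trivet. When home, its origin is 6 mm below burner_seat, on the axis
- cork_trivet: Round cork trivet, 170 mm across, 12 mm thick, fixed; origin: centre of its underside
- knob: Loose aluminium cooker knob, about 110 g, 36 mm high, upright on the worktop. Origin: centre of its underside; z up. On a round skirt (48 mm across, 11 high) stands a grip, 11 to 36 mm high, 23 mm thick along its y (flat parallel sides 22 mm long), 45 mm long along its x. The +x end is pointed like an arrow with a dark line on top to it; the -x end is round
- stem: Brass tap stem, upright, 12 mm across, D-shaped from above: one flat along its length faces its +x, 1.2 mm off the axis. Origin: on its axis, level with the cooker's panel while not pressed; z up; tip 24 mm above, tapered over the last 2 mm. Turns very stiffly (0.3 N m); stands up to 0.45 rad either way from the cooker's axes. With the knob fully on, the knob's origin is 6.5 mm above it
- tap (a joint): How far the stem is pressed in, m: 0 at rest, 0.005 fully in (hard stop). A spring pushes it back out: it starts to move at about 3.6 N and needs about 8 N fully in
- mug: Dotted mug, about 82 mm across without the handle (114 with it), 91 mm high, bystander; origin: middle of its underside, handle included
- egg_cup: Blue egg cup, 49 mm across, 50 mm high, bystander; origin: centre of its underside
- egg_timer: Red and white wind-up timer, 67 mm across, 56 mm high, bystander; origin: centre of its underside
- pepper_shaker: Small glass shaker, 44 mm across, 90 mm high, bystander; origin: centre of its underside
- salt_cellar: Round wooden salt cellar, 78 mm across, 60 mm high, bystander; origin: centre of its underside
- wooden_spoon: Wooden spoon, 311 mm long, bystander; origin: centre of its underside
- matchbox: Matchbox, 64 by 110 by 18 mm, bystander; origin: centre of its underside
- knob_socket (a point): Mouth of the knob's socket, at the knob's origin, axes as the knob's. From below, on the axis, the socket is D-shaped: 12.7 mm across, 17.5 mm deep, its flat on the pointed (+x) side, 1.5 mm off the axis. It slips onto the stem freely only with the knob's +x along the stem's +x, within about 8 degrees; turned more it binds askew or stays up on the tip
Things that resemble listed ones, but are neither listed nor needed, are in the scene too. Leave any yellow look-alike of the knob alone.

How it is judged:
By the outcome, as a careful person would: the job done as asked, in the order asked, and still so for the second after the job is handed in, while the arm keeps its last pose, push and grip.
It also fails if it takes over 58 s, if anything falls off the work surface, if the arm or the gripper's body presses on something with over 40 N, if the wrist force passes 120 N, or if a joint passes its speed limit or range.

## Working session

There is one attempt and no reset: what is moved stays moved. The work goes in short steps, Python scripts to look and compute and a tool call to move; the robot and the scene stay as the last step left them, time stands still between calls to the robot, and variables do not carry over. Pictures are saved under pics/ and viewed, at most 10 in all, crops included, and the job is handed in when it is done.

Besides the shell and the picture viewer there is one more tool, called after ">>>" by a JSON object that holds its "name" and its "arguments", one argument or row to a line. jog_arm: Moves the arm, as the interface text tells. Its arguments: {"type":"object","properties":{"plan":{"type":"array"}},"required":["plan"]}

```bash
ls; mkdir -p pics; cat > h.py <<'E'
import numpy as np, cv2
from workcell import r
def cap(n,save=None):
    c=r.capture(n)
    if save: cv2.imwrite('pics/'+save,c['img'])
    return c
def w2p(c,P):
    P=np.atleast_2d(P); q=(c['view']@np.c_[P,np.ones(len(P))].T)[:3]
    a,b=q[0]/-q[2],-q[1]/-q[2]; s=1+c['k1']*(a*a+b*b)
    return np.c_[c['fx']*a*s+c['cx'],c['fy']*b*s+c['cy']]
def ray(c,uv):
    uv=np.atleast_2d(uv).astype(float); x=(uv[:,0]-c['cx'])/c['fx']; y=(uv[:,1]-c['cy'])/c['fy']
    a,b=x.copy(),y.copy()
    for _ in range(20):
        s=1+c['k1']*(a*a+b*b); a,b=x/s,y/s
    V=np.linalg.inv(c['view']); d=np.c_[a,-b,-np.ones(len(a))]@V[:3,:3].T
    return V[:3,3],d
def atz(c,uv,z):
    o,d=ray(c,uv); return o+d*((z-o[2])/d[:,2])[:,None]
def cloud(c):
    v,u=np.mgrid[:420,:560]; uv=np.c_[u.ravel(),v.ravel()]
    o,d=ray(c,uv); P=o+d*c['depth'].ravel()[:,None]; P[c['depth'].ravel()==0]=np.nan
    return P.reshape(420,560,3)
E
python3 - <<'E'
from h import *
print(r.get_state())
for n in('top','scene'):
    c=cap(n,n+'0.png'); V=np.linalg.inv(c['view']); print(n,V[:3,3],-V[:3,2],c['fx'],c['k1'])
    P=cloud(c)
    for t in 'cooker burner_cap cork_trivet knob stem mug egg_cup egg_timer pepper_shaker salt_cellar wooden_spoon matchbox'.split():
        for b in r.boxes_of(n,t)[:3]:
            x=b['box']; u,v=int((x[0]+x[2])/2),int((x[1]+x[3])/2)
            print(t,round(b['score'],2),np.round(x),np.round(P[min(v,419),min(u,559)]))
E
```

```text
pics
{'time': 0.0, 'qpos': array([ 1.09190116e+00,  2.21214750e-01,  1.52760598e+00, -1.28923244e-05,
        1.39469070e+00, -1.26092087e-01]), 'joint_velocities': array([-4.82079087e-05, -1.70996688e-03,  6.25449747e-04,  3.89733549e-04,
       -4.06263845e-04,  4.29993206e-04]), 'tau': array([-3.33780983e-03, -4.96880615e+01, -3.89403105e+01, -3.23237209e-04,
        1.07596553e-02,  5.28252482e-07]), 'tool_pos': array([215.69313422, 585.99222804, 244.20897392]), 'tool_rot': array([-3.13968751e+00, -2.28714255e-04,  2.78879163e+00]), 'force': array([0.05577839, 0.42362366, 0.79678529]), 'ft_torque': array([ 0.05990031,  0.02221656, -0.02596996]), 'gripper_force': 0.0, 'width': 0.9995851438228265}
top [ 473.48658311   18.31880866 1280.24189944] [ 0.04829074  0.02322637 -0.99856324] 379.5845176840262 -0.04818263636461338
cooker 0.63 [264. 189. 354. 266.] [478. -29.  55.]
burner_cap 0.64 [398. 219. 414. 235.] [ 488. -350.   23.]
cork_trivet 0.89 [374. 204. 425. 257.] [ 475. -330.   25.]
knob 0.69 [209. 230. 228. 245.] [439. 266.  35.]
knob 0.62 [187. 223. 201. 240.] [457. 347.  31.]

[... 1008 characters left out ...]
54. 174. 182.] [452. 545.  79.]
mug 0.22 [141. 181. 151. 200.] [357. 541.  26.]
egg_cup 0.57 [191. 194. 201. 210.] [438. 349.  22.]
egg_cup 0.53 [139. 183. 152. 198.] [357. 541.  26.]
egg_timer 0.73 [227. 184. 247. 201.] [564. 256.  41.]
egg_timer 0.66 [299. 199. 330. 226.] [691. -10.  12.]
pepper_shaker 0.59 [353. 242. 368. 270.] [ 584. -266.   51.]
pepper_shaker 0.19 [333. 277. 389. 322.] [ 464. -345.   23.]
salt_cellar 0.84 [389. 252. 419. 280.] [ 636. -388.   54.]
salt_cellar 0.68 [352. 243. 367. 269.] [ 579. -265.   54.]
wooden_spoon 0.79 [390. 295. 444. 368.] [ 491. -519.    1.]
matchbox 0.85 [298. 201. 335. 227.] [687. -22.  17.]
matchbox 0.46 [355. 287. 375. 306.] [ 479. -349.   25.]
```

```bash
python3 - <<'E'
from h import *
a=cv2.imread('pics/top0.png')[160:290,80:480]
b=cv2.imread('pics/scene0.png')[140:380,130:450]
cv2.imwrite('pics/a.png',cv2.resize(a,None,fx=2,fy=2,interpolation=2))
cv2.imwrite('pics/m.png',np.vstack([cv2.resize(a,(800,260),interpolation=2),np.hstack([cv2.resize(b[:, :],(440,330),interpolation=2),cv2.resize(cv2.imread('pics/top0.png')[180:275,180:284],(360,330),interpolation=2)])]))
E
```

```text
(no output)
```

View pics/m.png

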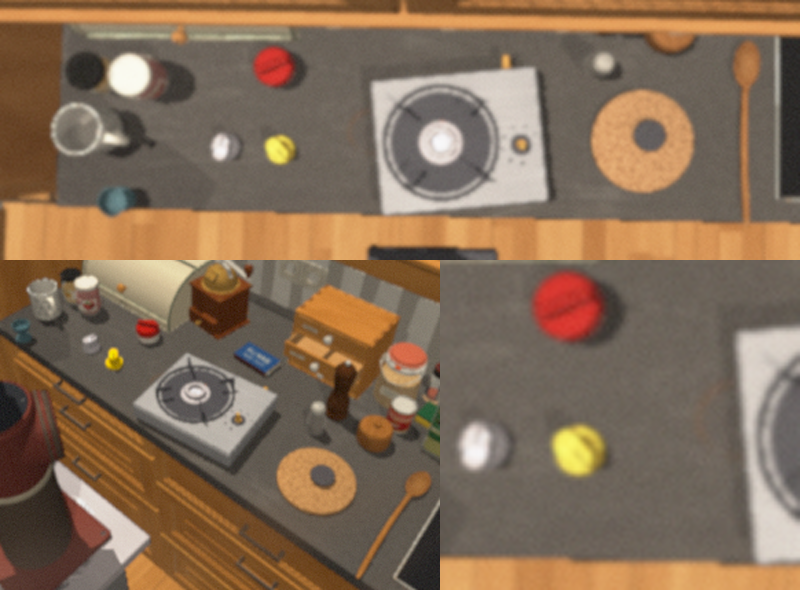

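The top view shows the silver knob at about (192,233) and the yellow look-alike at about (220,235). The silver one fits "aluminium", so that is the knob. The cap is on the trivet at (405,227), the burner at (301,232) and the brass stem at (341,232). Next are enlarged crops of the knob and stem, averaged over several frames.

```bash
python3 - <<'E'
from h import *
out=[]
for n in('top','scene'):
    fr=[cap(n) for _ in range(8)]; c=fr[0]
    im=np.mean([f['img'].astype(float) for f in fr],0); c['img']=im
    c['depth']=np.median([f['depth'] for f in fr],0); np.save(n+'.npy',c,allow_pickle=True)
    k=[b['box'] for b in r.boxes_of(n,'knob')]; print(n,np.round(k))
    pts={'k':(448,347,20),'s':(478,-115,75)}
    for q,p in pts.items():
        u,v=w2p(c,p)[0].round().astype(int); w=14; print(n,q,u,v)
        out.append(cv2.resize(np.clip(im[v-w:v+w,u-w:u+w],0,255).astype(np.uint8),(290,290),interpolation=cv2.INTER_CUBIC))
cv2.imwrite('pics/z.png',np.vstack([np.hstack(out[:2]),np.hstack(out[2:])]))
# cooker fit from top
c=np.load('top.npy',allow_pickle=True).item(); P=cloud(c)
m=(abs(P[...,2]-55)<6)&(abs(P[...,1])<260)&(P[...,0]>250)&(P[...,0]<620)
m=cv2.morphologyEx(m.astype(np.uint8),cv2.MORPH_OPEN,np.ones((3,3)))
n_,l,s,_=cv2.connectedComponentsWithStats(m); i=1+s[1:,4].argmax()
q=P[l==i][:,:2].astype(np.float32); print(cv2.minAreaRect(q),s[i])
# cap
for lo,hi,cx,cy in((20,40,480,-350),(5,20,470,-330)):
    g=(P[...,2]>lo)&(P[...,2]<hi)&(np.hypot(P[...,0]-cx,P[...,1]-cy)<110)
    print('disc',cv2.minEnclosingCircle(P[g][:,:2].astype(np.float32)),P[g].mean(0))
g=(P[...,2]>15)&(np.hypot(P[...,0]-455,P[...,1]-350)<45); print('knob',P[g].mean(0),g.sum())
E
```

```text
top [[188. 224. 200. 240.]]
top k 195 234
top s 335 228
scene []
scene k 198 201
scene s 302 246
((469.2517395019531, -31.686325073242188), (217.88829040527344, 267.7628173828125), 6.16412353515625) [ 265  194   88   73 5024]
disc ((484.2608642578125, -349.5565490722656), 27.128793716430664) [ 484.02205742 -348.35747539   25.83879397]
disc ((475.058837890625, -340.55596923828125), 85.73612976074219) [ 473.78611493 -337.25399376   12.12868783]
knob [451.11028255 355.67218392  33.8304044 ] 101
```

View pics/z.png

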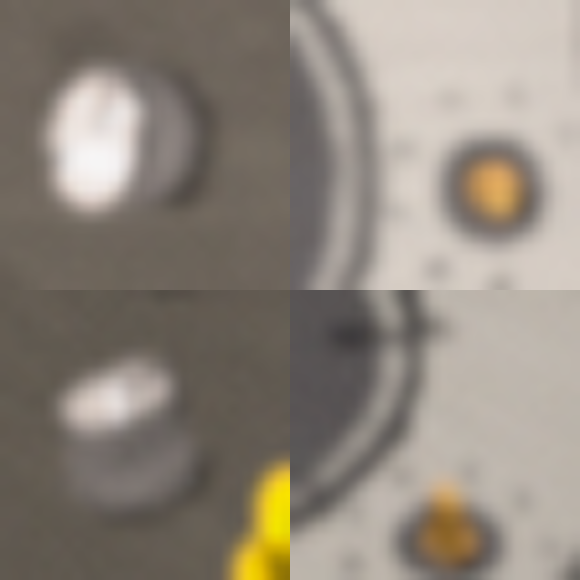

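```bash
cat > fit.py <<'E'
from h import *
from scipy.optimize import minimize
C={n:np.load(n+'.npy',allow_pickle=True).item() for n in('top','scene')}
S=8
def mask(c,polys,u0,v0,w,sig):
    m=np.zeros((2*w*S,2*w*S),np.float32)
    for p in polys:
        q=(w2p(c,p)-[u0-w-.5,v0-w-.5])*S-.5      # pixel centre i -> (i+.5)*S-.5
        cv2.fillPoly(m,[np.round(cv2.convexHull(q.astype(np.float32))*16).astype(np.int32)],1,shift=4)
    m=cv2.GaussianBlur(m,(0,0),sig*S); return cv2.resize(m,(2*w,2*w),interpolation=cv2.INTER_AREA)
def D(r,off,n=40):
    t=np.linspace(0,2*np.pi,n); return np.c_[np.minimum(r*np.cos(t),off),r*np.sin(t)]
grip=np.vstack([[[11,11.5],[22.5,0],[11,-11.5],[-11,-11.5]],[[-11-11.5*np.sin(t),-11.5*np.cos(t)] for t in np.linspace(0,np.pi,12)]])
circ=lambda r:D(r,99)
def place(xy,p,yaw,z):
    R=np.array([[np.cos(yaw),-np.sin(yaw)],[np.sin(yaw),np.cos(yaw)]]); q=p@R.T+xy
    return np.c_[q,np.full(len(q),z)]
def bases(c,kind,p,yaw,u0,v0,w,sig):
    M=lambda *P:mask(c,P,u0,v0,w,sig); xy=p[:2]
    if kind=='knob':
        hull=lambda s,a,b:np.vstack([place(xy,s,yaw,a),place(xy,s,yaw,b)])
        line=np.array([[2,1],[22,.8],[22,-.8],[2,-1]])
        return [M(hull(circ(24),0,11)),M(place(xy,circ(24),yaw,11)),M(hull(grip,11,36)),M(place(xy,grip,yaw,36)),M(place(xy,line,yaw,36))]
    d=D(6,1.2); d2=D(5.2,.6)
    fl=np.array([[1.2,5.8],[1.2,-5.8]])
    return [M(np.vstack([place(xy,d,yaw,56),place(xy,d,yaw,79)])),M(place(xy,d2,yaw,79)),M(np.vstack([place(xy,fl,yaw,56),place(xy,fl,yaw,78)])) if c['_flat'](xy,yaw) else None]
def fit(cam,kind,xy0,z,ch,w,sig):
    c=C[cam]; u0,v0=w2p(c,[*xy0,z])[0].round().astype(int)
    im=c['img'][v0-w:v0+w,u0-w:u0+w]; y=ch(im)
    o=np.linalg.inv(c['view'])[:3,3]
    c['_flat']=lambda xy,yaw:(o[:2]-xy)@[np.cos(yaw),np.sin(yaw)]>0
    y=y.reshape(-1,y.shape[-1])
    def cost(p,yaw):
        A=np.c_[tuple([np.ones(len(y))]+[b.ravel() for b in bases(c,kind,p,yaw,u0,v0,w,sig) if b is not None])]
        x=np.linalg.lstsq(A,y,rcond=None)[0]; return np.sqrt(((A@x-y)**2).mean())
    res=[]
    for d in range(0,360,10):
        s=minimize(cost,xy0,args=(np.radians(d),),method='Nelder-Mead',options=dict(maxfev=45,xatol=.2,initial_simplex=np.array(xy0)+[[0,0],[3,0],[0,3]]))
        res.append((round(s.fun,2),d,s.x.round(1).tolist()))
    return sorted(res)
if __name__=='__main__':
    for cam in C:
        for sig in(.7,1.):
            print(cam,'knob',sig,fit(cam,'knob',[451,351],20,lambda i:i,11,sig)[:5])
            print(cam,'stem',sig,fit(cam,'stem',[464.9,-130.7],70,lambda i:i[...,2:]-i[...,:1],6,sig)[:9])
E
time python3 fit.py
```

```text
top knob 0.7 [(np.float64(6.42), 350, [450.8, 359.7]), (np.float64(6.76), 0, [451.0, 360.4]), (np.float64(7.5), 180, [448.3, 360.5]), (np.float64(7.94), 170, [448.6, 360.8]), (np.float64(8.82), 340, [451.0, 359.2])]
top stem 0.7 [(np.float64(6.7), 100, [464.8, -129.0]), (np.float64(6.96), 90, [465.2, -129.2]), (np.float64(7.08), 110, [464.4, -129.6]), (np.float64(7.35), 120, [464.3, -130.0]), (np.float64(8.1), 80, [465.6, -129.1]), (np.float64(8.22), 130, [464.5, -130.3]), (np.float64(8.35), 70, [466.4, -129.6]), (np.float64(9.26), 270, [465.1, -133.7]), (np.float64(9.32), 140, [464.3, -130.4])]
top knob 1.0 [(np.float64(5.34), 350, [450.8, 359.3]), (np.float64(6.0), 0, [451.1, 359.9]), (np.float64(7.13), 180, [448.2, 359.7]), (np.float64(7.38), 170, [448.3, 360.0]), (np.float64(7.44), 340, [450.9, 358.8])]
top stem 1.0 [(np.float64(4.11), 110, [464.3, -129.5]), (np.float64(4.12), 100, [464.7, -129.4]), (np.float64(4.44), 120, [464.3, -130.0]), (np.float64(4.57), 90, [465.6, -129.2]), (np.float64(5.27), 130, [464.1, -129.9]), (np.float64(5.68), 80, [465.6, -129.7]), (np.float64(6.07)
[... 665 characters left out ...]
33.7]), (np.float64(7.0), 10, [462.4, -132.0])]
scene knob 1.0 [(np.float64(6.47), 350, [448.9, 358.5]), (np.float64(6.62), 340, [448.4, 357.7]), (np.float64(6.76), 0, [449.3, 359.2]), (np.float64(6.85), 160, [444.4, 359.0]), (np.float64(6.91), 170, [444.2, 358.9])]
scene stem 1.0 [(np.float64(5.83), 220, [459.3, -133.5]), (np.float64(5.91), 230, [459.1, -133.1]), (np.float64(6.38), 340, [462.5, -133.0]), (np.float64(6.4), 350, [462.3, -132.5]), (np.float64(6.59), 210, [460.3, -133.5]), (np.float64(6.61), 0, [462.6, -132.3]), (np.float64(6.61), 330, [462.5, -133.3]), (np.float64(6.69), 170, [458.3, -133.3]), (np.float64(6.74), 180, [459.4, -132.9])]
real	0m16.844s
user	0m17.219s
sys	0m0.092s
```

```bash
cat > fit2.py <<'E'
from fit import *
import sys
exp=[464.9,-130.7]
for cam in C:
    c=C[cam]; o=np.linalg.inv(c['view'])[:3,3]; w=9
    u0,v0=w2p(c,[*exp,65])[0].round().astype(int)
    Y=c['img'][v0-w:v0+w,u0-w:u0+w].reshape(-1,3)
    def cost(p,yaw,sig):
        xy=p[:2]; M=lambda P:mask(c,[P],u0,v0,w,sig).ravel()
        d=D(6,1.2)
        B=[np.ones(4*w*w),M(place(xy,circ(p[2]),0,55+p[3])),M(np.vstack([place(xy,d,yaw,56),place(xy,d,yaw,79)])),M(place(xy,D(5.5,.9),yaw,79))]
        if (o[:2]-xy)@[np.cos(yaw),np.sin(yaw)]>0:
            f=np.array([[1.2,5.8],[1.2,-5.8]]); B.append(M(np.vstack([place(xy,f,yaw,56),place(xy,f,yaw,78)])))
        A=np.c_[tuple(B)]; return np.sqrt(((A@np.linalg.lstsq(A,Y,rcond=None)[0]-Y)**2).mean())
    for sig in(.8,):
        R=[]
        for dg in range(0,360,10):
            s=minimize(cost,exp+[15,1],args=(np.radians(dg),sig),method='Nelder-Mead',options=dict(maxfev=120,initial_simplex=np.array(exp+[14,1])+[[0,0,0,0],[3,0,0,0],[0,3,0,0],[0,0,2,0],[0,0,0,2]]))
            R.append((round(s.fun,2),dg,s.x.round(1).tolist()))
        R.sort(); print(cam,sig,*R[:9],R[-1],sep='\n')
E
python3 fit2.py
```

```text
top
0.8
(np.float64(5.79), 110, [464.8, -131.8, 16.4, 1.7])
(np.float64(5.81), 120, [464.8, -131.9, 16.5, 1.8])
(np.float64(5.85), 250, [464.9, -132.3, 16.5, 0.8])
(np.float64(5.89), 100, [464.9, -131.9, 16.5, 1.5])
(np.float64(5.9), 130, [464.7, -131.9, 16.4, 1.6])
(np.float64(5.9), 260, [464.9, -132.2, 16.5, 2.0])
(np.float64(5.96), 270, [464.9, -132.2, 16.6, 2.4])
(np.float64(5.97), 240, [464.8, -132.3, 16.7, 1.2])
(np.float64(5.98), 90, [464.9, -131.9, 16.5, 1.6])
(np.float64(7.69), 350, [465.2, -131.9, 16.6, 1.7])
scene
0.8
(np.float64(17.63), 0, [462.1, -132.8, 15.7, 2.0])
(np.float64(17.63), 350, [461.7, -133.0, 15.6, 2.4])
(np.float64(17.65), 10, [462.4, -132.6, 15.8, 1.6])
(np.float64(17.65), 340, [463.0, -132.1, 15.8, 0.7])
(np.float64(17.67), 20, [462.4, -132.6, 15.7, 1.6])
(np.float64(17.67), 30, [462.4, -132.5, 15.7, 1.6])
(np.float64(17.67), 330, [463.1, -132.3, 15.9, 0.7])
(np.float64(17.69), 40, [462.5, -132.5, 15.7, 1.5])
(np.float64(17.69), 170, [461.4, -133.0, 15.8, 2.8])
(np.float64(18.0), 120, [461.8, -132.5, 15.9, 1.9])
```

```bash
cat > fit3.py <<'E'
from fit import *
for cam,xy0 in(('top',[464.8,-131.9]),('scene',[462.3,-132.6])):
    c=C[cam]; o=np.linalg.inv(c['view'])[:3,3]; w=6
    u0,v0=w2p(c,[*xy0,68])[0].round().astype(int)
    I=c['img'][v0-w:v0+w,u0-w:u0+w]; Y=(I[...,2]-I[...,0]).ravel(); Y=Y-np.median(Y)
    if 1: print(cam,u0,v0); print(I[2:10,2:10,2].astype(int)-I[2:10,2:10,0].astype(int)); print(I[2:10,2:10,1].astype(int)); print('axis base/tip px',w2p(c,[[*xy0,56],[*xy0,79]]).round(1)-[u0-w+2,v0-w+2])
    def cost(p,yaw,sig):
        xy=p[:2]; M=lambda P:mask(c,[P],u0,v0,w,sig).ravel(); d=D(6,1.2)
        B=[M(np.vstack([place(xy,d,yaw,56),place(xy,d,yaw,79)])),M(place(xy,D(5.5,.9),yaw,79))]
        if (o[:2]-xy)@[np.cos(yaw),np.sin(yaw)]>0:
            f=np.array([[1.2,5.8],[1.2,-5.8]]); B.append(M(np.vstack([place(xy,f,yaw,56),place(xy,f,yaw,78)])))
        A=np.c_[tuple(B)]; return np.sqrt(((A@np.linalg.lstsq(A,Y,rcond=None)[0]-Y)**2).mean())+.8*np.hypot(*(xy-np.array(xy0)))**2/1.
    for sig in(.8,1.):
        R=[]
        for dg in range(0,360,15):
            s=minimize(cost,xy0,args=(np.radians(dg),sig),method='Nelder-Mead',options=dict(maxfev=60,initial_simplex=np.array(xy0)+[[0,0],[1,0],[0,1]]))
            R.append((round(float(s.fun),2),dg,s.x.round(1).tolist()))
        R.sort(); print(sig,*R[:8],sep='\n')
E
python3 fit3.py
```

```text
top 340 232
[[ 14  12  10  13  15  15  13  12]
 [ 12  13  28  44  55  50  31  15]
 [ 11  24  57  90 105  99  68  31]
 [ 11  32  75 109 125 122  94  48]
 [ 11  31  73 108 125 124  99  52]
 [ 10  22  54  86 112 116  92  46]
 [ 10  14  28  53  77  84  64  29]
 [ 13  10  14  22  35  39  29  14]]
[[168 143 123 115 116 117 126 148]
 [145 117 109 116 124 124 117 124]
 [129 110 120 141 153 153 133 117]
 [122 111 128 149 164 166 145 119]
 [121 110 127 146 164 167 144 113]
 [126 109 119 136 158 163 138 105]
 [138 113 109 120 136 141 122 101]
 [159 129 112 110 115 116 112 114]]
axis base/tip px [[4.  3.9]
 [4.9 4. ]]
0.8
(7.62, 105, [464.6, -130.7])
(8.18, 120, [464.6, -131.2])
(8.65, 135, [464.2, -131.0])
(8.87, 90, [465.0, -130.4])
(9.71, 150, [464.3, -131.2])
(10.16, 75, [465.4, -130.5])
(10.22, 270, [465.5, -132.9])
(10.35, 165, [464.4, -131.8])
1.0
(6.43, 120, [464.6, -131.2])
(6.71, 105, [464.8, -131.1])
(6.87, 135, [464.6, -131.0])
(7.52, 90, [465.2, -130.9])
(7.58, 150, [464.4, -131.4])
(8.19, 270, [465.1, -133.0])
(8.33, 165, [464.6, -131.9])
(8.41, 285, [465.5, -132.7])
scene 303 254

[... 361 characters left out ...]
140 142 149 150 152 165]
 [149 125 109 110 117 118 121 138]
 [122 104  97  96 102 102 104 110]
 [101  99 103 100 100 107 110 101]
 [ 95  99 107 104 103 109 111  98]
 [100  96 101 104 101  98  96  91]]
axis base/tip px [[3.9 6.2]
 [4.2 1.2]]
0.8
(6.84, 345, [462.3, -132.6])
(6.96, 0, [462.2, -132.7])
(7.48, 15, [462.0, -132.5])
(7.48, 330, [462.3, -132.9])
(7.96, 30, [462.2, -132.3])
(8.5, 45, [462.0, -132.5])
(8.85, 60, [462.0, -132.3])
(9.11, 315, [462.7, -133.3])
1.0
(6.87, 210, [462.0, -132.7])
(7.07, 345, [462.3, -132.6])
(7.33, 330, [462.2, -133.0])
(7.34, 0, [462.2, -132.7])
(7.87, 15, [462.2, -132.6])
(8.31, 30, [462.2, -132.4])
(8.47, 315, [462.8, -133.3])
(8.64, 45, [462.1, -132.4])
```

The scene crop shows a wider brass boss round the foot of the stem, which my model leaves out. I'll refit with it included.

```bash
cat > fit4.py <<'E'
from fit import *
w=6
def setup(cam,xy0):
    c=C[cam]; u0,v0=w2p(c,[*xy0,68])[0].round().astype(int)
    return c,u0,v0,np.linalg.inv(c['view'])[:3,3],c['img'][v0-w:v0+w,u0-w:u0+w]
SX={'top':[464.8,-131.9],'scene':[462.3,-132.6]}
def cost(p,yaw,sig,cam,st,full=False):
    c,u0,v0,o,I=st; Y=(I[...,2]-I[...,0]).ravel(); Y=Y-np.percentile(Y,15)
    xy=p[:2]; M=lambda P:mask(c,[P],u0,v0,w,sig).ravel(); d=D(6,1.2); hb=p[3]
    bo=M(np.vstack([place(xy,circ(p[2]),0,55),place(xy,circ(p[2]),0,55+hb)]))
    stem=M(np.vstack([place(xy,d,yaw,55+hb),place(xy,d,yaw,79)]))
    un=mask(c,[np.vstack([place(xy,circ(p[2]),0,55),place(xy,circ(p[2]),0,55+hb)]),np.vstack([place(xy,d,yaw,55+hb),place(xy,d,yaw,79)])],u0,v0,w,sig).ravel()
    B=[un-stem,stem,M(place(xy,D(5.5,.9),yaw,79))]
    if (o[:2]-xy)@[np.cos(yaw),np.sin(yaw)]>0:
        f=np.array([[1.2,5.8],[1.2,-5.8]]); B.append(M(np.vstack([place(xy,f,yaw,55+hb),place(xy,f,yaw,78)])))
    A=np.c_[tuple(B)]; x=np.linalg.lstsq(A,Y,rcond=None)[0]
    return np.sqrt(((A@x-Y)**2).mean())+.5*np.hypot(*(xy-np.array(SX[cam])))**2
for sig in(.8,1.):
  T=np.zeros(36)
  for cam in C:
    st=setup(cam,SX[cam]); R=[]
    for k in range(36):
        x0=np.array(SX[cam]+[8.5,3.]); s=minimize(cost,x0,args=(np.radians(10*k),sig,cam,st),method='Nelder-Mead',options=dict(maxfev=150,initial_simplex=x0+np.vstack([np.zeros(4),np.diag([1,1,1.5,2])])))
        R.append((round(float(s.fun),2),10*k,s.x.round(1).tolist())); T[k]+=s.fun**2
    R.sort(); print(cam,sig,*R[:7],sep='\n')
  i=np.argsort(T)[:10]; print('JOINT',[(10*int(k),round(float(T[k]),1)) for k in i])
E
python3 fit4.py
```

```text
top
0.8
(3.29, 120, [465.1, -131.9, 8.5, 4.1])
(3.3, 0, [465.1, -132.5, 7.8, 4.0])
(3.32, 10, [464.9, -132.3, 7.7, 5.7])
(3.32, 110, [465.0, -132.0, 8.3, 4.3])
(3.41, 20, [464.9, -132.3, 8.2, 5.3])
(3.45, 130, [465.0, -132.1, 8.5, 5.0])
(3.46, 100, [465.2, -131.9, 8.1, 3.5])
scene
0.8
(4.04, 330, [462.7, -132.5, 7.4, 5.0])
(4.15, 320, [462.9, -132.6, 7.3, 4.7])
(4.25, 340, [462.8, -132.4, 7.4, 4.2])
(4.37, 310, [462.7, -132.6, 7.2, 6.4])
(4.5, 300, [462.5, -132.6, 7.1, 6.4])
(4.61, 290, [462.7, -132.4, 7.1, 6.2])
(4.79, 350, [462.8, -132.2, 7.3, 4.3])
JOINT [(330, 30.5), (320, 31.1), (340, 32.0), (310, 33.0), (300, 34.9), (350, 35.9), (290, 35.9), (130, 37.7), (0, 39.5), (280, 40.4)]
top
1.0
(3.55, 10, [464.8, -132.3, 7.0, 5.6])
(3.66, 0, [465.0, -132.1, 7.3, 3.7])
(3.73, 20, [464.9, -132.1, 7.4, 4.4])
(3.93, 350, [464.9, -132.2, 7.4, 4.4])
(4.0, 30, [464.9, -132.1, 7.4, 5.3])
(4.0, 120, [465.1, -132.0, 8.2, 3.8])
(4.02, 110, [465.0, -131.5, 8.0, 3.7])
scene
1.0
(4.74, 320, [462.7, -132.6, 6.6, 5.6])
(4.87, 330, [462.6, -132.5, 6.5, 4.4])
(4.92, 310, [462.8, -132.6, 6.5, 5.9])
(5.06, 300, [462.7, -132.7, 6.5, 6.9])
(5.12, 340, [462.7, -132.3, 6.7, 3.7])
(5.23, 290, [462.5, -132.6, 6.3, 6.7])
(5.41, 170, [462.6, -132.9, 6.4, 14.9])
JOINT [(320, 40.7), (330, 41.6), (340, 42.4), (310, 42.7), (300, 45.0), (350, 47.2), (290, 47.3), (170, 49.5), (0, 50.3), (280, 50.8)]
```

The joint fit puts the stem yaw at about −20 to −30°, near the cooker's +x, and I'll confirm that by feel. The knob is at about (450,359) with yaw −10°. Now I'll go for the cap.

```bash
cat > go.py <<'E'
# python3 go.py x y z yawdeg : shift/turn from measured pose in tool axes (m, deg)
import sys; from h import *; from scipy.spatial.transform import Rotation as Rn
s=r.get_state(); R=Rn.from_euler('xyz',s['tool_rot']); x,y,z,a=map(float,sys.argv[1:5])
T=Rn.from_euler('xyz',[np.pi,0,np.radians(a)])
print(np.round(R.inv().apply(np.array([x,y,z])-s['tool_pos'])/1000,4),np.round(np.degrees((R.inv()*T).as_rotvec()),1),s['tool_pos'].round(1),np.degrees(s['tool_rot']).round(1),s['force'].round(1),round(s['width'],3),s['time'])
E
python3 go.py 483.5 -349.5 245 186.2
```

```text
[-5.745e-01 -7.859e-01  3.000e-04] [ -0.    0.  -26.4] [216.  586.5 245.3] [-180.     0.   159.8] [ 0.8 -0.4 -0.1] 1.004 2.2
```

>>> {"name": "jog_arm", "arguments": {
  "plan": [
    [0.6,[-0.5745,-0.786,0],[0,0,-26.4]],
    [0.6,[-0.5745,-0.786,0],[0,0,-26.4]],
    [0.6,[-0.5745,-0.786,0],[0,0,-26.4]],
    [0.6,[-0.5745,-0.786,0],[0,0,-26.4]],
    [0.6,[-0.5745,-0.786,0],[0,0,-26.4]],
    [0.6,[-0.5745,-0.786,0],[0,0,-26.4]],
    [0.6,[-0.5745,-0.786,0],[0,0,-26.4]],
    [0.6,[-0.5745,-0.786,0],[0,0,-26.4]],
    [0.6,[-0.5745,-0.786,0],[0,0,-26.4]],
    [0.6,[-0.5745,-0.786,0],[0,0,-26.4]],
    [0.6,[-0.5745,-0.786,0],[0,0,-26.4]],
    [0.6,[-0.5745,-0.786,0],[0,0,-26.4]],
    [0.6,[-0.5745,-0.786,0],[0,0,-26.4]],
    [0.6,[-0.5745,-0.786,0],[0,0,-26.4]],
    [0.6,[-0.5745,-0.786,0],[0,0,-26.4]],
    [0.6,[-0.5745,-0.786,0],[0,0,-26.4]],
    [0.6,[-0.5745,-0.786,0],[0,0,-26.4]],
    [0.6,[-0.5745,-0.786,0],[0,0,-26.4]],
    [0.6,[-0.5745,-0.786,0],[0,0,-26.4]],
    [0.6,[-0.5745,-0.786,0],[0,0,-26.4]]
  ]
}}

```text
time: 3.87
tool_pos: [445.0, -216.8, 245.5]
tool_rot: [-3.141, 0.001, -3.034]
force: [-0.1, 0.7, 0.6]
width: 0.801
gripper_force: 0.0
```

```bash
python3 go.py 483.5 -349.5 60 186.2
```

```text
[-0.024  -0.136   0.1856] [-0.   0.  -0.1] [ 445.  -216.8  245.5] [-180.     0.  -173.9] [-0.1  0.7  0.6] 0.801 3.8667
```

>>> {"name": "jog_arm", "arguments": {
  "plan": [
    [0.6,[-0.024,-0.136,0.08],[0,0,0]],
    [0.6,[-0.024,-0.136,0.1],[0,0,0]],
    [0.6,[-0.024,-0.136,0.15],[0,0,0]],
    [0.6,[-0.024,-0.136,0.185],[0,0,0]],
    [0.6,[-0.024,-0.136,0.2],[0,0,0]],
    [0.6,[-0.024,-0.136,0.2],[0,0,0]],
    [0.6,[-0.024,-0.136,0.2],[0,0,0]],
    [0.6,[-0.024,-0.136,0.2],[0,0,0]]
  ]
}}

```text
time: 4.53
tool_pos: [481.0, -345.4, 41.4]
tool_rot: [3.135, -0.005, -3.035]
force: [1.5, 0.1, 1.3]
width: 0.797
gripper_force: 0.0
```

```bash
python3 go.py 483.5 -349.5 26 186.2; python3 - <<'E'
from h import *
out=[]
for n in('top','scene'):
    c=cap(n); u,v=w2p(c,[483,-349,30])[0].round().astype(int); w=26
    print(n,u,v,r.boxes_of(n,'burner_cap')[:2], w2p(c,[[484,-349,26]]))
    out.append(cv2.resize(c['img'][v-w:v+w,u-w:u+w],(390,390),interpolation=cv2.INTER_CUBIC))
cv2.imwrite('pics/cap.png',np.hstack(out))
E
```

```text
[-0.0021 -0.0045  0.0154] [ 0.4 -0.3 -0.1] [ 481.  -345.4   41.4] [ 179.6   -0.3 -173.9] [1.5 0.1 1.3] 0.797 4.5333
top 405 228 [] [[404.87366614 227.27883058]]
scene 365 294 [{'box': [358.7, 288.9, 375.9, 303.8], 'score': 0.63}, {'box': [385.9, 252.1, 418.6, 277.9], 'score': 0.42}] [[364.94394085 294.80183807]]
```

View pics/cap.png

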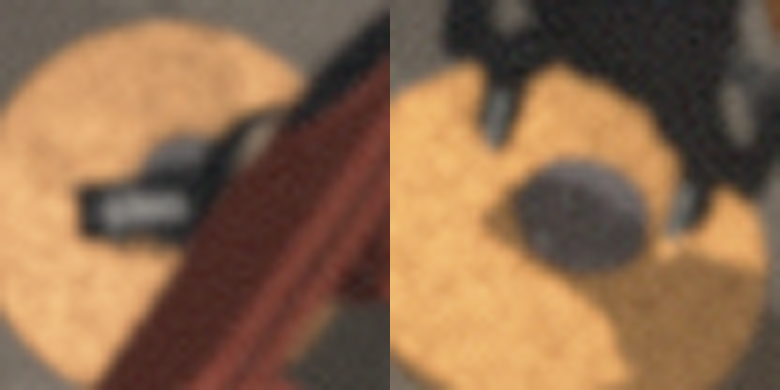

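The fingers straddle the cap: in the scene crop the pads are at (495,145) and (680,230) and the cap at (583,215). I'll centre over it and go down.

>>> {"name": "jog_arm", "arguments": {
  "plan": [
    [0.55,[-0.002,-0.004,0],[0,0,0]],
    [0.55,[-0.002,-0.004,0.005],[0,0,0]],
    [0.55,[-0.002,-0.004,0.01],[0,0,0]],
    [0.55,[-0.002,-0.004,0.014],[0,0,0]],
    [0.55,[-0.002,-0.004,0.014],[0,0,0]]
  ]
}}

```text
time: 5.15
tool_pos: [485.1, -350.0, 30.2]
tool_rot: [3.14, -0.001, -3.033]
force: [0.9, -0.2, 0.5]
width: 0.779
gripper_force: 0.0
```

```bash
python3 go.py 483.5 -349.5 24 186.2; python3 - <<'E'
from h import *
c=cap('scene'); P=cloud(c)
u,v=w2p(c,[483,-349,30])[0].round().astype(int); w=16
cv2.imwrite('pics/cap2.png',cv2.resize(c['img'][v-w:v+w,u-w:u+w],(400,400),interpolation=cv2.INTER_CUBIC))
# fitted cap centre in scene from depth
c0=np.load('scene.npy',allow_pickle=True).item(); P=cloud(c0)
g=(P[...,2]>21)&(P[...,2]<45)&(np.hypot(P[...,0]-480,P[...,1]+350)<60); print(P[g].mean(0),cv2.minEnclosingCircle(P[g][:,:2].astype(np.float32)))
g=(P[...,2]>45)&(P[...,2]<62)&(np.hypot(P[...,0]-470,P[...,1]+32)<190); print('cooker scene',cv2.minAreaRect(P[g][:,:2].astype(np.float32)))
E
```

```text
[0.0015 0.0006 0.0062] [ 0.1 -0.1 -0. ] [ 485.1 -350.    30.2] [ 1.799e+02 -1.000e-01 -1.738e+02] [ 0.9 -0.2  0.5] 0.779 5.15
[ 480.27629401 -349.9592938    26.23247007] ((483.2078552246094, -349.24639892578125), 27.13125228881836)
cooker scene ((465.34661865234375, -35.7314453125), (216.53472900390625, 267.1328125), 6.438530921936035)
```

View pics/cap2.png

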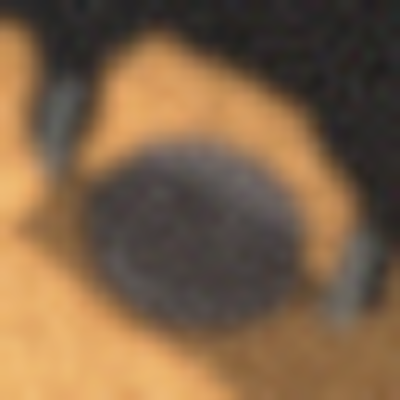

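>>> {"name": "jog_arm", "arguments": {
  "plan": [
    [0.55,[0.001,0,0.002],[0,0,0]],
    [0.55,[0.001,0,0.004],[0,0,0]],
    [0.55,[0.001,0,0.005],[0,0,0]],
    [0.55,[0.001,0,0.005],[0,0,0]]
  ]
}}

```text
time: 5.53
tool_pos: [484.6, -350.7, 25.9]
tool_rot: [3.141, -0.0, -3.034]
force: [-0.2, -0.4, -0.4]
width: 0.777
gripper_force: 0.0
```

>>> {"name": "jog_arm", "arguments": {
  "plan": [
    [0.55,[0,0,0.002],[0,0,0]],
    [0.55,[0,0,0.003],[0,0,0]],
    [0.55,[0,0,0.003],[0,0,0]],
    [0.55,[0,0,0.003],[0,0,0]]
  ]
}}

```text
time: 5.87
tool_pos: [484.8, -350.8, 23.2]
tool_rot: [3.141, -0.0, -3.034]
force: [-0.0, -0.5, 0.6]
width: 0.775
gripper_force: 0.0
```

>>> {"name": "jog_arm", "arguments": {
  "plan": [
    [0,[0,0,0],[0,0,0]],
    [-0.2,[0,0,0],[0,0,0]],
    [-0.3,[0,0,0],[0,0,0]],
    [-0.3,[0,0,0],[0,0,0]],
    [-0.3,[0,0,0],[0,0,0]],
    [-0.3,[0,0,0],[0,0,0]]
  ]
}}

```text
time: 6.37
tool_pos: [485.0, -351.0, 24.2]
tool_rot: [-3.141, 0.0, -3.034]
force: [-1.5, 1.4, 5.2]
width: 0.587
gripper_force: 61.4
```

>>> {"name": "jog_arm", "arguments": {
  "plan": [
    [-0.3,[0,0,-0.005],[0,0,0]],
    [-0.3,[0,0,-0.02],[0,0,0]],
    [-0.3,[0,0,-0.04],[0,0,0]],
    [-0.3,[0,0,-0.04],[0,0,0]],
    [-0.3,[0,0,-0.04],[0,0,0]]
  ]
}}

```text
time: 6.78
tool_pos: [485.6, -351.7, 64.5]
tool_rot: [-3.139, 0.002, -3.034]
force: [-0.7, -0.3, -2.2]
width: 0.59
gripper_force: 62.6
```

```bash
python3 go.py 466 -2 110 186.2; python3 - <<'E'
from h import *
c=cap('scene');s=r.get_state()
u,v=w2p(c,s['tool_pos'])[0].round().astype(int); w=20
cv2.imwrite('pics/cap3.png',cv2.resize(c['img'][v-w:v+w,u-w:u+w],(400,400),interpolation=cv2.INTER_CUBIC))
E
```

```text
[-0.0183  0.3496 -0.0463] [-0.1  0.1 -0. ] [ 485.6 -351.7   64.5] [-1.799e+02  1.000e-01 -1.738e+02] [-0.7 -0.3 -2.2] 0.59 6.7833
```

View pics/cap3.png

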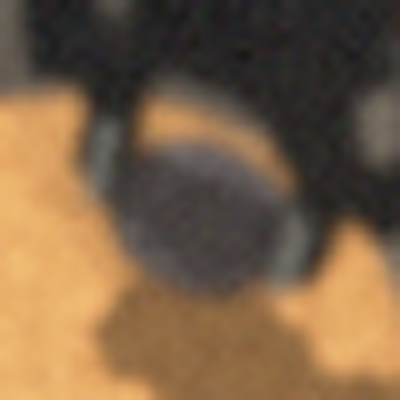

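```bash
python3 - <<'E'
from fit import *
for cam in C:
    c=C[cam]; P=cloud(c); u0,v0=w2p(c,[466,-2,69])[0].round().astype(int); w=13
    G=c['img'][v0-w:v0+w,u0-w:u0+w].reshape(-1,3)
    def cost(p,z=69):
        M=lambda r,zz:mask(c,[place(p[:2],circ(r),0,zz)],u0,v0,w,.9).ravel()
        A=np.c_[np.ones(len(G)),M(24.5,z),M(17,z),M(15,z-10),M(24.5,57)]
        return np.sqrt(((A@np.linalg.lstsq(A,G,rcond=None)[0]-G)**2).mean())
    s=minimize(cost,[466,-2],method='Nelder-Mead',options=dict(initial_simplex=[[466,-2],[470,-2],[466,2]])); print(cam,s.x,s.fun)
    g=(P[...,2]>64)&(P[...,2]<74)&(np.hypot(P[...,0]-466,P[...,1]+2)<45); print(P[g].mean(0),g.sum(),cv2.minEnclosingCircle(P[g][:,:2].astype(np.float32)))
    # cap disc by same method
    u0,v0=w2p(c,[484,-349,24])[0].round().astype(int); G=c['img'][v0-w:v0+w,u0-w:u0+w].reshape(-1,3)
    def cost2(p):
        M=lambda r,zz:mask(c,[place(p[:2],circ(r),0,zz)],u0,v0,w,.9).ravel()
        A=np.c_[np.ones(len(G)),M(27,21),M(25,26)]
        return np.sqrt(((A@np.linalg.lstsq(A,G,rcond=None)[0]-G)**2).mean())
    s=minimize(cost2,[484,-349],method='Nelder-Mead',options=dict(initial_simplex=[[484,-349],[488,-349],[484,-345]])); print('cap',s.x,s.fun)
E
```

```text
top [466.05225372   1.8473053 ] 33.74419082041596
[466.23315174  -1.62874701  68.95798165] 97 ((466.7452087402344, -1.4070167541503906), 24.383220672607422)
cap [ 484.69938391 -348.94141448] 4.037924386345139
scene [452.5837307   -1.76870394] 29.48688471277919
[461.86996565  -5.45922058  66.92969399] 78 ((463.0015869140625, -4.657444000244141), 24.311662673950195)
cap [ 479.44691086 -351.1231041 ] 9.238428955748061
```

```bash
python3 go.py 466.7 -2.2 125 186.2
```

```text
[-0.0196  0.3486 -0.062 ] [-0.  0. -0.] [ 484.8 -350.9   63.2] [-180.     0.  -173.8] [ 0.1 -0.8 -2.4] 0.584 6.8333
```

>>> {"name": "jog_arm", "arguments": {
  "plan": [
    [-0.3,[0,0.01,-0.03],[0,0,0]],
    [-0.3,[-0.0196,0.3486,-0.062],[0,0,0]],
    [-0.3,[-0.0196,0.3486,-0.062],[0,0,0]],
    [-0.3,[-0.0196,0.3486,-0.062],[0,0,0]],
    [-0.3,[-0.0196,0.3486,-0.062],[0,0,0]],
    [-0.3,[-0.0196,0.3486,-0.062],[0,0,0]],
    [-0.3,[-0.0196,0.3486,-0.062],[0,0,0]],
    [-0.3,[-0.0196,0.3486,-0.062],[0,0,0]],
    [-0.3,[-0.0196,0.3486,-0.062],[0,0,0]],
    [-0.3,[-0.0196,0.3486,-0.062],[0,0,0]],
    [-0.3,[-0.0196,0.3486,-0.062],[0,0,0]],
    [-0.3,[-0.0196,0.3486,-0.062],[0,0,0]]
  ]
}}

```text
time: 7.83
tool_pos: [466.1, -1.9, 124.4]
tool_rot: [-3.141, -0.001, -3.032]
force: [0.1, -0.7, -1.8]
width: 0.586
gripper_force: 63.2
```

```bash
python3 go.py 466.7 -2.2 90 186.2
```

```text
[-0.0006 -0.0003  0.0344] [-0.  -0.1  0.1] [466.1  -1.9 124.4] [-1.800e+02 -1.000e-01 -1.737e+02] [ 0.1 -0.7 -1.8] 0.586 7.8333
```

>>> {"name": "jog_arm", "arguments": {
  "plan": [
    [-0.3,[-0.0006,0,0.02],[0,0,0]],
    [-0.3,[-0.0006,0,0.037],[0,0,0]],
    [-0.3,[-0.0006,0,0.042],[0,0,0]],
    [-0.3,[-0.0006,0,0.045],[0,0,0]],
    [-0.3,[-0.0006,0,0.045],[0,0,0]],
    [-0.3,[-0.0006,0,0.045],[0,0,0]]
  ]
}}

```text
time: 8.33
tool_pos: [467.7, -2.9, 80.7]
tool_rot: [-3.141, 0.0, -3.035]
force: [0.2, -0.1, -1.9]
width: 0.585
gripper_force: 63.2
```

```bash
python3 go.py 466.7 -2.2 76 186.2
```

```text
[0.0009 0.0008 0.0047] [-0.   0.  -0.1] [467.7  -2.9  80.7] [-180.     0.  -173.9] [ 0.2 -0.1 -1.9] 0.585 8.3333
```

>>> {"name": "jog_arm", "arguments": {
  "plan": [
    [-0.3,[0.0004,0.0003,0.001],[0,0,0]],
    [-0.3,[0.0004,0.0003,0.002],[0,0,0]],
    [-0.3,[0.0004,0.0003,0.003],[0,0,0]],
    [-0.3,[0.0004,0.0003,0.003],[0,0,0]]
  ]
}}

```text
time: 8.67
tool_pos: [467.2, -2.0, 77.6]
tool_rot: [-3.141, 0.001, -3.033]
force: [-0.2, -1.5, -1.6]
width: 0.586
gripper_force: 63.4
```

>>> {"name": "jog_arm", "arguments": {
  "plan": [
    [-0.3,[0,0,0.001],[0,0,0]],
    [-0.3,[0,0,0.002],[0,0,0]],
    [-0.3,[0,0,0.002],[0,0,0]],
    [-0.3,[0,0,0.002],[0,0,0]]
  ]
}}

```text
time: 9.0
tool_pos: [467.0, -2.0, 75.3]
tool_rot: [-3.141, 0.0, -3.033]
force: [-0.0, -2.8, 0.1]
width: 0.584
gripper_force: 63.5
```

```bash
python3 go.py 466.7 -2.2 75 186.2
```

```text
[ 0.0003 -0.0001  0.0003] [-0.  0. -0.] [467.   -2.   75.3] [-180.     0.  -173.8] [-0.  -2.8  0.1] 0.584 9.0
```

>>> {"name": "jog_arm", "arguments": {
  "plan": [
    [-0.3,[0,-0.0005,0.001],[0,0,0]],
    [-0.3,[0,-0.0005,0.002],[0,0,0]],
    [-0.3,[0,-0.0005,0.002],[0,0,0]]
  ]
}}

```text
time: 9.25
tool_pos: [467.1, -2.1, 75.1]
tool_rot: [3.141, -0.001, -3.033]
force: [-8.3, 1.3, 17.3]
width: 0.584
gripper_force: 65.0
```

>>> {"name": "jog_arm", "arguments": {
  "plan": [
    [-0.3,[0,0,-0.0015],[0,0,0]],
    [0.3,[0,0,-0.0015],[0,0,0]],
    [0.5,[0,0,-0.0015],[0,0,0]],
    [0.5,[0,0,-0.0015],[0,0,0]],
    [0.5,[0,0,-0.002],[0,0,0]],
    [0.5,[0,0,-0.03],[0,0,0]],
    [0.5,[0,0,-0.07],[0,0,0]],
    [0.5,[0,0,-0.1],[0,0,0]],
    [0.5,[0,0,-0.1],[0,0,0]],
    [0.5,[0,0,-0.1],[0,0,0]]
  ]
}}

```text
time: 10.08
tool_pos: [468.6, -2.6, 175.5]
tool_rot: [-3.14, 0.005, -3.034]
force: [-0.5, 0.1, 0.3]
width: 0.748
gripper_force: 0.0
```

```bash
python3 go.py 450 359 174 170; python3 - <<'E'
from h import *
for n in('scene','top'):
    c=cap(n); P=cloud(c); g=(P[...,2]>74)&(P[...,2]<92)&(np.hypot(P[...,0]-466,P[...,1]+2)<32); q=P[g]; print(n,len(q))
    if len(q)>20:
        print(q.mean(0),cv2.minEnclosingCircle(q[:,:2].astype(np.float32)),np.linalg.lstsq(np.c_[q[:,:2]-q[:,:2].mean(0),np.ones(len(q))],q[:,2],rcond=None)[0])
c=cap('scene'); u,v=w2p(c,[466,-30,70])[0].round().astype(int); w=30
cv2.imwrite('pics/b.png',cv2.resize(c['img'][v-w:v+w,u-w:u+w],(480,480),interpolation=cv2.INTER_CUBIC))
E
```

```text
[-0.0205  0.3615  0.0011] [-0.   0.3 16.2] [468.6  -2.6 175.5] [-179.9    0.3 -173.8] [-0.5  0.1  0.3] 0.748 10.0833
scene 103
[461.65358465  -5.60016688  75.96271694] ((461.907470703125, -4.438024520874023), 27.34564971923828) [-2.30376328e-02 -6.00664293e-04  7.59627169e+01]
top 0
```

View pics/b.png

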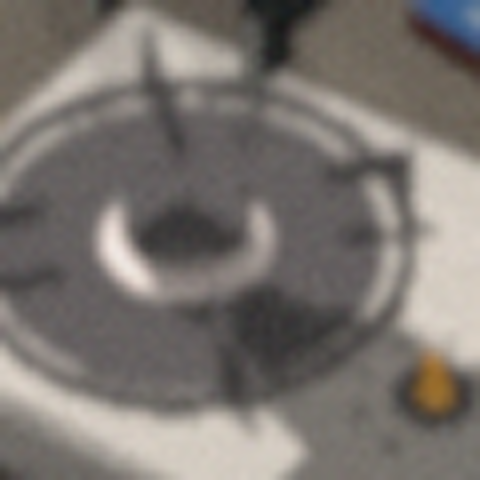

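The cap's disc is at z≈76 with a radius of 27 mm, so it is level and home. The stem shows at about (433,385) in that crop. Now for the knob.

>>> {"name": "jog_arm", "arguments": {
  "plan": [
    [0.1,[-0.0205,0.3615,0],[0,0,17]],
    [0.1,[-0.0205,0.3615,0],[0,0,17]],
    [0.1,[-0.0205,0.3615,0],[0,0,17]],
    [0.1,[-0.0205,0.3615,0],[0,0,17]],
    [0.1,[-0.0205,0.3615,0],[0,0,17]],
    [0.1,[-0.0205,0.3615,0],[0,0,17]],
    [0.1,[-0.0205,0.3615,0],[0,0,17]],
    [0.1,[-0.0205,0.3615,0.02],[0,0,17]],
    [0.1,[-0.0205,0.3615,0.06],[0,0,17]],
    [0.1,[-0.0205,0.3615,0.1],[0,0,17]],
    [0.1,[-0.0205,0.3615,0.1],[0,0,17]],
    [0.1,[-0.0205,0.3615,0.1],[0,0,17]],
    [0.1,[-0.0205,0.3615,0.1],[0,0,17]]
  ]
}}

```text
time: 11.32
tool_pos: [446.2, 358.2, 70.5]
tool_rot: [-3.137, -0.005, 2.954]
force: [-0.4, 0.1, -0.2]
width: 0.551
gripper_force: 0.0
```

```bash
python3 go.py 450 359 45 169; python3 - <<'E'
from h import *
out=[]
for n in('scene','top'):
    c=cap(n); u,v=w2p(c,[450,359,40])[0].round().astype(int); w=20
    out.append(cv2.resize(c['img'][v-w:v+w,u-w:u+w],(400,400),interpolation=cv2.INTER_CUBIC))
cv2.imwrite('pics/k.png',np.hstack(out))
E
```

```text
[-0.0037  0.0016  0.0255] [-0.2 -0.3  0.2] [446.2 358.2  70.5] [-179.8   -0.3  169.2] [-0.4  0.1 -0.2] 0.551 11.3167
```

View pics/k.png

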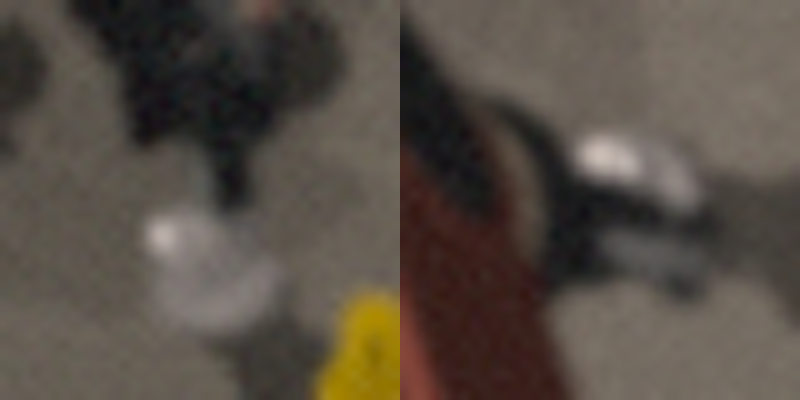

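The silver knob lies under the open fingers, with the yellow one clear at the lower right. I'll settle over it and descend.

>>> {"name": "jog_arm", "arguments": {
  "plan": [
    [0.12,[-0.003,0.001,0],[0,0,0]],
    [0.12,[-0.003,0.001,0.01],[0,0,0]],
    [0.12,[-0.003,0.001,0.02],[0,0,0]],
    [0.12,[-0.003,0.001,0.025],[0,0,0]],
    [0.12,[-0.003,0.001,0.025],[0,0,0]],
    [0.12,[-0.003,0.001,0.025],[0,0,0]]
  ]
}}

```text
time: 11.92
tool_pos: [450.9, 359.2, 47.5]
tool_rot: [-3.14, -0.001, 2.953]
force: [0.2, -0.9, -0.4]
width: 0.564
gripper_force: 0.0
```

```bash
python3 go.py 450 359 29 169
```

```text
[ 0.0009 -0.0003  0.0185] [-0.1 -0.1  0.2] [450.9 359.2  47.5] [-1.799e+02 -1.000e-01  1.692e+02] [ 0.2 -0.9 -0.4] 0.564 11.9167
```

>>> {"name": "jog_arm", "arguments": {
  "plan": [
    [0.12,[0.0005,0,0.006],[0,0,0]],
    [0.12,[0.0005,0,0.012],[0,0,0]],
    [0.12,[0.0005,0,0.017],[0,0,0]],
    [0.12,[0.0005,0,0.017],[0,0,0]],
    [0.12,[0.0005,0,0.017],[0,0,0]]
  ]
}}

```text
time: 12.33
tool_pos: [450.5, 359.5, 30.6]
tool_rot: [-3.141, -0.001, 2.953]
force: [0.1, -0.5, 0.5]
width: 0.56
gripper_force: 0.0
```

>>> {"name": "jog_arm", "arguments": {
  "plan": [
    [-0.3,[0,0,0],[0,0,0]],
    [-0.7,[0,0,0],[0,0,0]],
    [-0.8,[0,0,0],[0,0,0]],
    [-0.8,[0,0,0],[0,0,0]],
    [-0.8,[0,0,0],[0,0,0]],
    [-0.8,[0,0,0],[0,0,0]],
    [-0.8,[0,0,0],[0,0,0]],
    [-0.8,[0,0,0],[0,0,0]]
  ]
}}

```text
time: 13.0
tool_pos: [451.4, 360.0, 31.8]
tool_rot: [3.141, 0.001, 2.953]
force: [-0.8, -0.3, 3.9]
width: 0.256
gripper_force: 59.6
```

>>> {"name": "jog_arm", "arguments": {
  "plan": [
    [-0.8,[0,0,-0.005],[0,0,0]],
    [-0.8,[0,0,-0.03],[0,0,0]],
    [-0.8,[0,0,-0.07],[0,0,0]],
    [-0.8,[0,0,-0.11],[0,0,0]],
    [-0.8,[0,0,-0.12],[0,0,0]],
    [-0.8,[0,0,-0.12],[0,0,0]],
    [-0.8,[0,0,-0.12],[0,0,0]]
  ]
}}

```text
time: 13.58
tool_pos: [450.8, 359.7, 151.2]
tool_rot: [3.141, 0.0, 2.953]
force: [-0.2, -0.1, -2.2]
width: 0.253
gripper_force: 59.2
```

```bash
python3 go.py 465.1 -131.3 151 160; python3 - <<'E'
from h import *
s=r.get_state()
c=cap('scene'); u,v=w2p(c,s['tool_pos']-[0,0,20])[0].round().astype(int); w=15
a=cv2.resize(c['img'][v-w:v+w,u-w:u+w],(390,390),interpolation=cv2.INTER_CUBIC)
u,v=w2p(c,[466,-30,70])[0].round().astype(int); w=25
b=cv2.resize(c['img'][v-w:v+w,u-w:u+w],(390,390),interpolation=cv2.INTER_CUBIC)
cv2.imwrite('pics/k2.png',np.hstack([a,b]))
P=cloud(c); g=(P[...,2]>73)&(P[...,2]<92)&(np.hypot(P[...,0]-463,P[...,1]+4)<29); q=P[g]
print(len(q),q.mean(0),cv2.minEnclosingCircle(q[:,:2].astype(np.float32)),np.linalg.lstsq(np.c_[q[:,:2]-q[:,:2].mean(0),np.ones(len(q))],q[:,2],rcond=None)[0])
E
```

```text
[-1.061e-01 -4.796e-01  1.000e-04] [0.  0.  9.2] [450.8 359.7 151.2] [180.    0.  169.2] [-0.2 -0.1 -2.2] 0.253 13.5833
126 [461.17989059  -5.692448    75.53534348] ((462.6188659667969, -3.8327741622924805), 26.9825496673584) [-5.28242940e-03 -2.11559405e-02  7.55353435e+01]
```

View pics/k2.png

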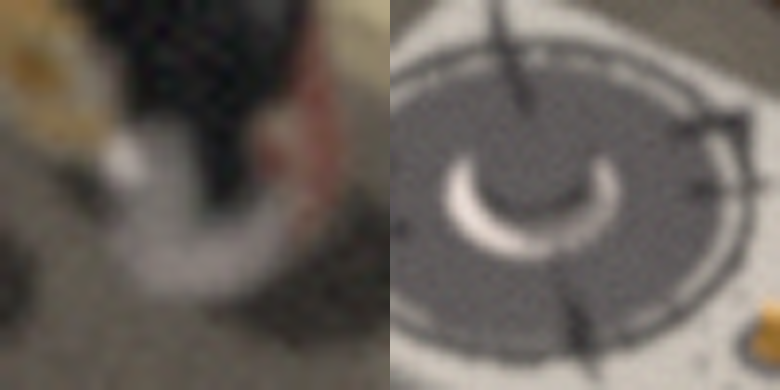

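The right crop shows the cap flat on the crown; the grey disc hides the rim. The left crop shows the knob upright in the jaws. Now over to the stem.

>>> {"name": "jog_arm", "arguments": {
  "plan": [
    [-0.8,[-0.106,-0.4796,0],[0,0,9.2]],
    [-0.8,[-0.106,-0.4796,0],[0,0,9.2]],
    [-0.8,[-0.106,-0.4796,0],[0,0,9.2]],
    [-0.8,[-0.106,-0.4796,0],[0,0,9.2]],
    [-0.8,[-0.106,-0.4796,0],[0,0,9.2]],
    [-0.8,[-0.106,-0.4796,0],[0,0,9.2]],
    [-0.8,[-0.106,-0.4796,0],[0,0,9.2]],
    [-0.8,[-0.106,-0.4796,0],[0,0,9.2]],
    [-0.8,[-0.106,-0.4796,0],[0,0,9.2]],
    [-0.8,[-0.106,-0.4796,0],[0,0,9.2]],
    [-0.8,[-0.106,-0.4796,0],[0,0,9.2]],
    [-0.8,[-0.106,-0.4796,0],[0,0,9.2]],
    [-0.8,[-0.106,-0.4796,0],[0,0,9.2]],
    [-0.8,[-0.106,-0.4796,0.02],[0,0,9.2]],
    [-0.8,[-0.106,-0.4796,0.03],[0,0,9.2]],
    [-0.8,[-0.106,-0.4796,0.03],[0,0,9.2]],
    [-0.8,[-0.106,-0.4796,0.03],[0,0,9.2]]
  ]
}}

```text
time: 15.05
tool_pos: [463.4, -129.8, 119.1]
tool_rot: [3.141, -0.005, 2.793]
force: [0.7, -0.1, -1.3]
width: 0.257
gripper_force: 59.4
```

```bash
python3 go.py 465.1 -131.3 112 160; python3 - <<'E'
from h import *
s=r.get_state()
out=[]
for n,w in(('scene',15),('top',15)):
    c=cap(n); u,v=w2p(c,s['tool_pos']-[0,0,38])[0].round().astype(int)
    out.append(cv2.resize(c['img'][v-w:v+w,u-w:u+w],(390,390),interpolation=cv2.INTER_CUBIC)); print(n,u-w,v-w)
cv2.imwrite('pics/s.png',np.hstack(out))
E
```

```text
[-0.0022 -0.0008  0.0071] [ 0.  -0.3  0. ] [ 463.4 -129.8  119.1] [180.   -0.3 160. ] [ 0.7 -0.1 -1.3] 0.257 15.05
scene 288 235
top 325 217
```

View pics/s.png

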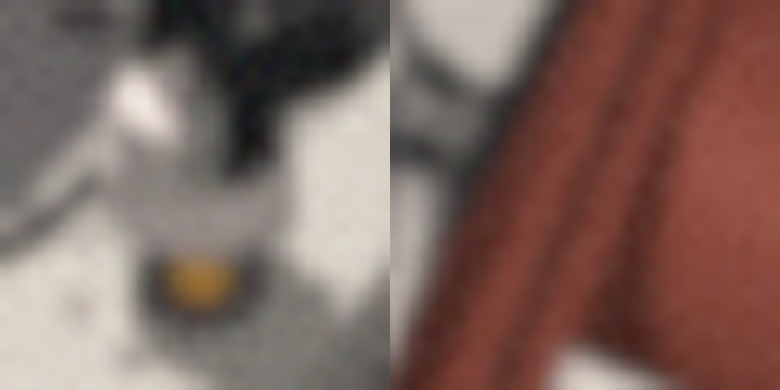

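Seen from the scene camera, the knob's skirt (centre x≈200) lies over the stem (x≈202). I'll lower to contact.

>>> {"name": "jog_arm", "arguments": {
  "plan": [
    [-0.8,[-0.0005,0,0],[0,0,0]],
    [-0.8,[-0.0005,0,0],[0,0,0]],
    [-0.8,[-0.0005,0,0.002],[0,0,0]],
    [-0.8,[-0.0005,0,0.004],[0,0,0]],
    [-0.8,[-0.0005,0,0.005],[0,0,0]],
    [-0.8,[-0.0005,0,0.005],[0,0,0]]
  ]
}}

```text
time: 15.65
tool_pos: [465.4, -131.2, 116.0]
tool_rot: [3.142, -0.0, 2.792]
force: [0.3, 1.2, -1.2]
width: 0.252
gripper_force: 59.4
```

```bash
python3 go.py 465.1 -131.3 110 160; python3 - <<'E'
from h import *
# stem vs knob columns in scene
c=cap('scene'); s=r.get_state(); I=c['img'].astype(float); u,v=w2p(c,[464,-131.5,60])[0].round().astype(int)
ch=I[v-3:v+4,u-9:u+10,2]-I[v-3:v+4,u-9:u+10,0]; ch=np.clip(ch-25,0,None); print('stem u',(ch.sum(0)*np.arange(u-9,u+10)).sum()/ch.sum())
k=w2p(c,s['tool_pos']-[0,0,26]); print('tool u at skirt',k, w2p(c,s['tool_pos']-[0,0,50]))
for dv in range(0,7): print(I[int(k[0,1])+dv-2,u-14:u+15,1].astype(int))
print(u-14)
E
```

```text
[ 0.0002 -0.0002  0.006 ] [ 0. -0. -0.] [ 465.4 -131.2  116. ] [180.  -0. 160.] [ 0.3  1.2 -1.2] 0.252 15.65
stem u 302.9131274131274
tool u at skirt [[303.73000768 247.94295835]] [[303.31579698 253.20808894]]
[100 101 103 107 121 149 161 150 149 171 188 206 190 148 120  99  86  54
  32  32  53 109 159 182 191 200 206 212 208]
[105 104 105 114 143 159 159 140 141 138 151 160 160 139 113  99  82  57
  32  31  56 113 164 188 199 207 207 208 212]
[103 107 116 137 159 158 139 129 139 133 131 138 136 131 110 100  80  53
  36  42  66 115 166 195 206 213 214 210 209]
[106 112 136 153 155 133 119 127 144 138 129 129 129 126 122 112  82  57
  49  70  90 129 167 199 211 215 210 209 207]
[111 129 151 150 131 117 121 136 148 134 128 130 135 131 127 119  99  81
  84 100 116 138 170 201 211 211 210 209 210]
[123 128 139 132 122 134 154 158 151 144 134 131 129 130 130 127 121 116
 119 129 133 146 170 203 210 211 210 212 208]
[128 117 116 114 136 165 182 177 164 149 137 135 130 136 135 140 130 131
 136 138 137 148 178 203 214 210 212 210 209]
289
```

>>> {"name": "jog_arm", "arguments": {
  "plan": [
    [-0.8,[0,0,0.001],[0,0,0]],
    [-0.8,[0,0,0.002],[0,0,0]],
    [-0.8,[0,0,0.003],[0,0,0]],
    [-0.8,[0,0,0.004],[0,0,0]],
    [-0.8,[0,0,0.004],[0,0,0]]
  ]
}}

```text
time: 16.12
tool_pos: [465.4, -131.3, 112.0]
tool_rot: [3.142, -0.0, 2.792]
force: [-0.9, 0.3, -1.7]
width: 0.254
gripper_force: 59.4
```

>>> {"name": "jog_arm", "arguments": {
  "plan": [
    [-0.8,[0,0,0.001],[0,0,0]],
    [-0.8,[0,0,0.002],[0,0,0]],
    [-0.8,[0,0,0.0025],[0,0,0]],
    [-0.8,[0,0,0.0025],[0,0,0]]
  ]
}}

```text
time: 16.45
tool_pos: [465.5, -131.3, 109.6]
tool_rot: [-3.142, -0.0, 2.792]
force: [-0.8, 0.3, -1.9]
width: 0.25
gripper_force: 59.4
```

>>> {"name": "jog_arm", "arguments": {
  "plan": [
    [-0.8,[0,0,0.001],[0,0,0]],
    [-0.8,[0,0,0.0015],[0,0,0]],
    [-0.8,[0,0,0.0015],[0,0,0]],
    [-0.8,[0,0,0.0015],[0,0,0]]
  ]
}}

```text
time: 16.78
tool_pos: [465.6, -131.5, 108.5]
tool_rot: [-3.141, 0.0, 2.792]
force: [-1.2, -0.0, 2.4]
width: 0.255
gripper_force: 59.7
```

Contact at TCP 108.5, about 4 N. I'll turn gently to feel for the flat.

>>> {"name": "jog_arm", "arguments": {
  "plan": [
    [-0.8,[0,0,0],[0,0,-3]],
    [-0.8,[0,0,0],[0,0,-6]],
    [-0.8,[0,0,0],[0,0,-8]],
    [-0.8,[0,0,0],[0,0,-8]]
  ]
}}

```text
time: 17.12
tool_pos: [465.3, -131.3, 108.3]
tool_rot: [-3.142, -0.001, 2.933]
force: [-3.0, 0.1, 1.4]
width: 0.252
gripper_force: 59.7
```

```bash
python3 -c "
from h import *
s=r.get_state(); print(s['force'],s['ft_torque'],s['tool_pos'])"
```

```text
[-2.95020972  0.08680315  1.3949181 ] [ 0.01607352  0.44077952 -0.05025194] [ 465.28023463 -131.30349265  108.29005803]
```

>>> {"name": "jog_arm", "arguments": {
  "plan": [
    [-0.8,[0.0005,0,0.0005],[0,0,0]],
    [-0.8,[0.001,0,0.001],[0,0,0]],
    [-0.8,[0.001,0,0.001],[0,0,0]],
    [-0.8,[0.001,0,0.001],[0,0,0]]
  ]
}}

```text
time: 17.45
tool_pos: [464.6, -131.4, 107.2]
tool_rot: [-3.141, 0.0, 2.931]
force: [-2.4, -1.7, -1.2]
width: 0.254
gripper_force: 59.5
```

```bash
python3 -c "
from h import *
s=r.get_state(); print(s['force'],s['ft_torque'],s['tool_pos'],np.degrees(s['tool_rot']))"
```

```text
[-2.38556601 -1.67822919 -1.21869799] [-0.31015187  0.17609505 -0.02929806] [ 464.59436816 -131.35211     107.15899322] [-1.79978907e+02  9.84252974e-03  1.67957894e+02]
```

>>> {"name": "jog_arm", "arguments": {
  "plan": [
    [-0.8,[0.0004,-0.0004,0.001],[0,0,0]],
    [-0.8,[0.0004,-0.0004,0.002],[0,0,0]],
    [-0.8,[0.0004,-0.0004,0.002],[0,0,0]],
    [-0.8,[0.0004,-0.0004,0.002],[0,0,0]]
  ]
}}

```text
time: 17.78
tool_pos: [464.1, -131.4, 105.1]
tool_rot: [3.141, -0.0, 2.932]
force: [-0.3, -0.1, -1.8]
width: 0.252
gripper_force: 59.5
```

```bash
python3 -c "
from h import *
s=r.get_state(); print(s['force'],s['ft_torque'],s['tool_pos'],np.degrees(s['tool_rot']))"
```

```text
[-0.31255366 -0.11818384 -1.81275469] [-0.03873597  0.05631998  0.05520078] [ 464.12030267 -131.3656471   105.08793235] [ 1.79988270e+02 -6.45071252e-03  1.67979405e+02]
```

>>> {"name": "jog_arm", "arguments": {
  "plan": [
    [-0.8,[0,0,0.0015],[0,0,0]],
    [-0.8,[0,0,0.003],[0,0,0]],
    [-0.8,[0,0,0.0045],[0,0,0]],
    [-0.8,[0,0,0.005],[0,0,0]],
    [-0.8,[0,0,0.005],[0,0,0]]
  ]
}}

```text
time: 18.2
tool_pos: [464.1, -131.4, 100.1]
tool_rot: [3.142, -0.0, 2.932]
force: [-0.1, -0.8, -1.5]
width: 0.251
gripper_force: 59.5
```

```bash
python3 -c "
from h import *
s=r.get_state(); print(s['force'],s['ft_torque'],s['tool_pos'],np.degrees(s['tool_rot']))"
```

```text
[-0.08856427 -0.82312912 -1.54803515] [-0.09673014 -0.08662485  0.03003402] [ 464.10742891 -131.42135842  100.09888058] [ 1.79995818e+02 -8.12498853e-03  1.67987431e+02]
```

>>> {"name": "jog_arm", "arguments": {
  "plan": [
    [-0.8,[0,0,0.0015],[0,0,0]],
    [-0.8,[0,0,0.003],[0,0,0]],
    [-0.8,[0,0,0.0045],[0,0,0]],
    [-0.8,[0,0,0.006],[0,0,0]],
    [-0.8,[0,0,0.006],[0,0,0]],
    [-0.8,[0,0,0.006],[0,0,0]]
  ]
}}

```text
time: 18.7
tool_pos: [464.1, -131.4, 94.2]
tool_rot: [3.142, -0.0, 2.932]
force: [0.2, -1.0, -1.4]
width: 0.251
gripper_force: 59.5
```

>>> {"name": "jog_arm", "arguments": {
  "plan": [
    [-0.8,[0,0,0.0005],[0,0,0]],
    [-0.8,[0,0,0.001],[0,0,0]],
    [-0.8,[0,0,0.001],[0,0,0]]
  ]
}}

```text
time: 18.95
tool_pos: [464.1, -131.4, 93.3]
tool_rot: [-3.142, -0.0, 2.932]
force: [-0.3, -0.8, -1.8]
width: 0.257
gripper_force: 59.5
```

>>> {"name": "jog_arm", "arguments": {
  "plan": [
    [-0.8,[0,0,0.0005],[0,0,0]],
    [-0.8,[0,0,0.001],[0,0,0]],
    [-0.8,[0,0,0.001],[0,0,0]]
  ]
}}

```text
time: 19.2
tool_pos: [464.2, -131.5, 92.5]
tool_rot: [-3.142, 0.0, 2.932]
force: [-0.9, 1.4, 1.7]
width: 0.256
gripper_force: 59.7
```

It seated at TCP ≈92.5, as predicted, and the spring preload is starting. Now I'll press in.

>>> {"name": "jog_arm", "arguments": {
  "plan": [
    [-0.8,[0,0,0.001],[0,0,0]],
    [-0.8,[0,0,0.002],[0,0,0]],
    [-0.8,[0,0,0.003],[0,0,0]],
    [-0.8,[0,0,0.004],[0,0,0]],
    [-0.8,[0,0,0.004],[0,0,0]],
    [-0.8,[0,0,0.004],[0,0,0]]
  ]
}}

```text
time: 19.7
tool_pos: [464.3, -131.5, 88.5]
tool_rot: [-3.142, 0.0, 2.932]
force: [-2.1, 0.2, 6.3]
width: 0.252
gripper_force: 60.2
```

>>> {"name": "jog_arm", "arguments": {
  "plan": [
    [-0.8,[0,0,0.0005],[0,0,0]],
    [-0.8,[0,0,0.001],[0,0,0]],
    [-0.8,[0,0,0.0015],[0,0,0]],
    [-0.8,[0,0,0.0015],[0,0,0]],
    [-0.8,[0,0,0.0015],[0,0,0]]
  ]
}}

```text
time: 20.12
tool_pos: [464.4, -131.6, 87.5]
tool_rot: [-3.141, 0.0, 2.932]
force: [-3.1, 0.8, 9.5]
width: 0.256
gripper_force: 60.9
```

>>> {"name": "jog_arm", "arguments": {
  "plan": [
    [-0.8,[0,0,0.0005],[0,0,0]],
    [-0.8,[0,0,0.001],[0,0,0]],
    [-0.8,[0,0,0.001],[0,0,0]],
    [-0.8,[0,0,0.001],[0,0,0]],
    [-0.8,[0,0,0.001],[0,0,0]]
  ]
}}

```text
time: 20.53
tool_pos: [464.6, -131.6, 87.4]
tool_rot: [-3.141, 0.0, 2.932]
force: [-7.1, 2.3, 15.4]
width: 0.254
gripper_force: 61.8
```

```bash
python3 - <<'E'
from h import *
s=r.get_state(); print(s['force'],s['ft_torque'],s['tool_pos'])
c=cap('scene'); P=cloud(c); w=30
u,v=w2p(c,[466,-60,70])[0].round().astype(int)
cv2.imwrite('pics/f.png',cv2.resize(c['img'][v-w:v+w,u-w:u+w],(540,540),interpolation=cv2.INTER_CUBIC))
g=(P[...,2]>73)&(P[...,2]<92)&(np.hypot(P[...,0]-463,P[...,1]+4)<29); q=P[g]; print(len(q),q.mean(0))
E
```

```text
[-7.0961617   2.25252452 15.38194447] [ 0.48078575  1.13650452 -0.02756053] [ 464.55119022 -131.62620527   87.3716027 ]
131 [462.24915082  -5.02923044  75.70276843]
```

View pics/f.png

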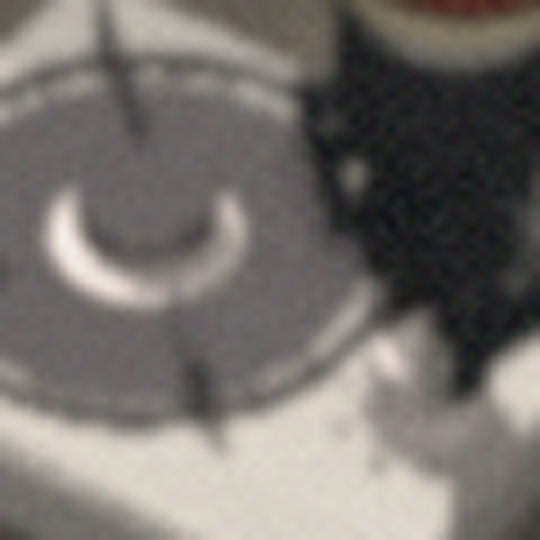

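The cap is home at (150,215), and the knob sits low on the panel at (420,390). The press has hit the hard stop: z stays at 87.4 while the force rises to 15 N.

```bash
python3 -c "
from workcell import r
print(r.close_job())"
```

```text
the job is handed in; nothing more can be done
None
```

I set the burner cap home and let go of it, fitted the knob flat to flat and fully home on the stem, and handed the job in at about 20.6 s with the knob held against the tap's hard stop at about 15 N.

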